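# Park the timer and the matches along the corner rail

### The arm

A 6-joint arm with a two-finger parallel gripper is mounted at the origin on a cart in front of the work surface, level with it; the furniture and walls round the work are solid. World frame = base frame: x ahead of the robot, y to its left, z up, the work surface at z = 0. Lengths are in m, angles in degrees, forces in N, time in s.
With the tool pointing down it reaches from about 0.375 to 0.9 m from the base axis. Payload 3.1 kg.
Tool frame: the origin (TCP) lies midway between the tips of the shut fingers; the grasp point (between the pads) lies 19 mm behind it; z points along the fingers, y is the line along which they close (so a half turn about z gives the same grasp; the last joint's range is limited). The gripper opens to 87 mm and grips with 3 to 60 N. Pads are 19 mm wide; open, the fingers measure 117 mm over their backs; the gripper's body (75 mm by 190 mm) begins 51 mm behind the grasp point.
Start: joints at [-85.571, 30.224, 82.088, -0, 67.689, -10.227], TCP at [0.158, -0.605, 0.223] pointing down, gripper open.
Joint ranges: [-176.69, 176.69], [-43.24, 126.21], [12.49, 139.97], [-82, 262], [0, 151.66], [-163.58, 163.58]. Speed limits (degrees/s): [159.86, 159.86, 180, 180, 180, 180].

### API

Orientations are given as a 3x3 rotation matrix whose columns are the frame's x, y, z axes.
In Python, from rig import bot, imaging, workorder gives the robot as it stands (bot), with the cameras (imaging) and the job (workorder).
- The arm moves only by the tool hand_motion, called after "Call:" as name([rows], argument=value, ...), one row to a line, values as JSON. Schema: {"type":"object","properties":{"moves":{"type":"array","items":{"type":"array","items":{"type":"number"},"minItems":7,"maxItems":7},"minItems":1,"maxItems":20},"only":{"type":"string"},"quiet":{"type":"boolean"},"lines":{"type":"string"}},"required":["moves"],"additionalProperties":false}. moves is a list of rows, 1 to 20 of them, each of 7 numbers: dx, dy, dz in parts of the range, where 1.0 means 750 mm, then a rotation vector rx, ry, rz in normalised numbers (1 is 2 rad), then the opening from 0.0 (shut) to 1.0 (fully open); each row is the pose to reach, as a shift and turn from the pose commanded when the call began, along the tool's axes at that moment; what a row does not reach only later rows make up. A row lasts 1/10 s, in which the tool goes at most 0.05 m and 8.59 degrees, less where a joint would pass 70% of its speed; a pose out of reach is approached as far as the arm can. The fingers move at their own pace and stop on an object; the grip force is fixed at half the most. Time passes only in rows, so rows that do not move let the fingers close. The tool returns the time, the measured TCP pose, the force, the opening and the grip force at its end. only (a regular expression) keeps the lines of the reply that match it, lines (a string "A,B") keeps lines A to B, and quiet returns only ok. No shift or turn number may pass 1 either way. Input that does not fit is refused with a message, and nothing moves.
- bot.read_state(): the state, without advancing time (a new reading comes with each control period).
- imaging.capture(name): name is "side" or "top"; returns a dict with "color" (480x640x3 uint8, red, green, blue), "K" (3x3 intrinsics, pixels), "view" (4x4, takes a point from world to camera coordinates). Camera axes: x right, y up, looking along -z (the intrinsics and any distortion apply to the point x, -y, -z); pixel columns grow to the right and rows downward; lengths in m; the calibration is good to about 2 mm. A picture is of the moment at which its call begins. There is no depth.
- workorder.hand_in(): hands the job in; it is judged then, once.
The state is a dict: "time_s": time; "joint_positions": joint angles; "qvel": joint speeds; "tau": joint torques, N m; "position": TCP position; "tcp_rot": TCP orientation; "force": force on the tool from outside, world axes, zero at the start; "moment": the same for the moment, N m; "opening": opening from 0.0 (shut) to 1.0 (fully open); "grasp_force": force on a finger pad.
Only numpy, scipy, OpenCV 4.12 (cv2) and the standard library are available. Lean on these libraries where they do the work, as an engineer would, in place of code of your own. Each camera call takes 0.05 s, during which the arm holds its last target. There are 200 camera calls.

### The job

Tidy the sideboard by pushing with the fingers only, nothing picked up: first slide the kitchen timer into the corner of the low wooden rail so that it touches both bars. Then slide the matchbox up beside it, its long side flat against the long bar at the back and its end touching the timer. Leave everything else standing where it is.

Things in the scene. Friction and masses are not known exactly. Their poses are not given: they have to be found in the camera images.
- rail: fixed L-shaped rail of brown wooden bars 14 mm thick, 22 mm high. Origin: the L's inner corner at surface level. x points away from the robot; the back bar's inner face is the plane x = 0 and runs 320 mm from the corner towards -y (right). y points left; the end bar's inner face is the plane y = 0 and runs 95 mm from the corner towards -x. Turned by up to 0.15 rad.
- timer: round wind-up kitchen timer, white base with a black dial; base 60 mm in diameter and 24 mm high with upright sides, the dial above it 58 mm in diameter up to 39 mm, a narrower knob on top to 52 mm; about 0.11 kg, slides freely. Origin: centre of its underside, z up.
- matchbox: red matchbox lying flat, 36 mm (its x, over the striking strips 38 mm) by 52 mm (its y, the long side) by 14 mm high, about 0.03 kg, does not open. Origin: centre of its underside, z up. Its x axis starts within 0.5 rad of the rail's x, so a long side already roughly faces the back bar.
- tealight: small tealight candle in a metal cup, 38 mm in diameter, 16 mm high, standing in front of the right end of the back bar; leave it. Origin: centre of its underside.
- tealight_b: small tealight candle in a metal cup, 38 mm in diameter, 17 mm high, standing to the left of the rail's end bar; leave it. Origin: centre of its underside.
- mug: white coffee cup with a handle, 62 x 88 x 50 mm, standing near the front edge; leave it. Origin: centre of its underside.
- jar: glass jar with a yellow lid, 62 mm in diameter, 82 mm high, near the front edge, in front of a fixed row of books up to 285 mm tall (x 0.46 to 0.66 m, y -0.34 to -0.07 m in the base frame), with a fixed coffee jug 145 mm tall to the right of the books; leave it. Origin: centre of its underside.
- spice_a: spice jar with a dark lid, 41 mm in diameter, 105 mm high, one of two alike at the left edge; leave it. Origin: centre of its underside.
- spice_b: the other spice jar, 41 mm in diameter, 105 mm high, at the left edge; leave it. Origin: centre of its underside.

How it is judged:
By the outcome, as a careful person would: the job done as asked, in the order asked, and still so for the second after the job is handed in, with the robot touching nothing.
It also fails if it takes over 67 s, if anything falls off the work surface, if the arm or the gripper's body presses on something with over 40 N, if the wrist force passes 120 N, or if a joint passes its speed limit or range.

## Working session

There is one attempt and no reset: what is moved stays moved. The work goes in short steps, Python scripts to look and compute and a tool call to move; the robot and the scene stay as the last step left them, time stands still between calls to the robot, and variables do not carry over. Pictures are saved under pics/ and viewed, at most 10 in all, crops included, and the job is handed in when it is done.

```bash
ls; mkdir -p pics; python3 - <<'E'
from rig import bot, imaging, workorder
import cv2
for n in("top","side"):
    c=imaging.capture(n); cv2.imwrite(f"pics/{n}0.png",c["color"][:,:,::-1]); print(n,c["K"],c["view"],[k for k in c])
s=bot.read_state(); print(s["time_s"],s["position"],s["tcp_rot"],s["opening"])
E
```

```text
pics
rig.py
top [[440.02550119   0.         321.60606486]
 [  0.         440.02550119 244.41146705]
 [  0.           0.           1.        ]] [[-0.02896303 -0.99957405 -0.0035865   0.10154298]
 [ 0.98499398 -0.02915093  0.17010903 -0.51577921]
 [-0.17014112  0.00139419  0.98541872 -0.86135091]
 [ 0.          0.          0.          1.        ]] ['color', 'K', 'view']
side [[468.05029969   0.         318.33904679]
 [  0.         468.05029969 241.41987361]
 [  0.           0.           1.        ]] [[-0.12541455 -0.99210255 -0.00192749  0.13550407]
 [ 0.38271862 -0.05017283  0.92250157 -0.24512613]
 [-0.91531287  0.11495744  0.38598852 -0.67163144]
 [ 0.          0.          0.          1.        ]] ['color', 'K', 'view']
0.1 [ 0.15811374 -0.60397769  0.22165635] [[ 9.67450125e-01  2.53061694e-01 -1.88530654e-04]
 [ 2.53061564e-01 -9.67448156e-01  1.97738800e-03]
 [ 3.18007522e-04 -1.96073413e-03 -9.99998027e-01]] 0.9998446774683301
```

View pics/top0.png

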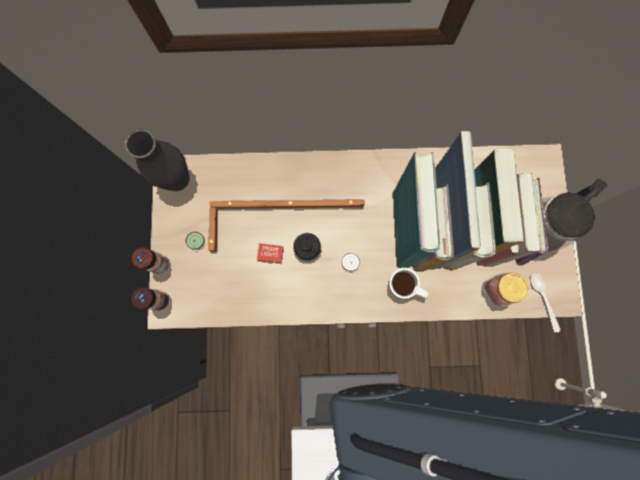

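View pics/side0.png

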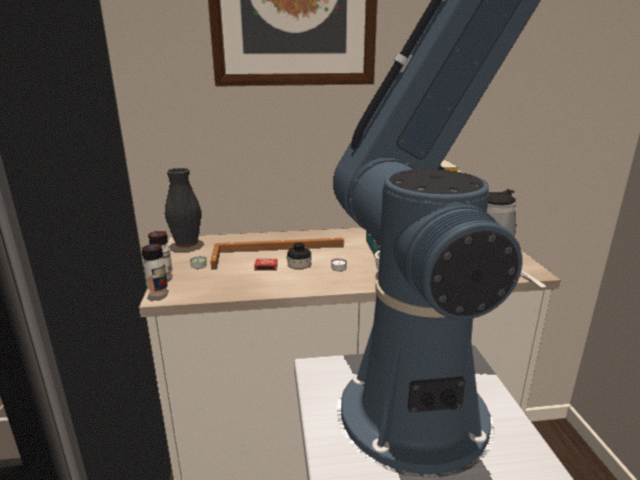

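The top view shows the rail corner near px (217,207), with the back bar running to (363,203) and the end bar to (212,250). The matchbox is at (270,253), the timer at (307,247), and the tealights at (350,262) and (195,241). The side view shows the same layout. Next I'll measure these positions.

```bash
cat > h.py <<'E'
from rig import bot, imaging, workorder
import cv2, numpy as np
def ray(c,px,z):
    px=np.atleast_2d(px).astype(float); K=c["K"];R=c["view"][:3,:3];t=c["view"][:3,3]
    d=np.c_[(px[:,0]-K[0,2])/K[0,0],-(px[:,1]-K[1,2])/K[1,1],-np.ones(len(px))]@R
    o=-R.T@t
    return (o+d*((z-o[2])/d[:,2])[:,None])[:,:2]
def proj(c,p):
    q=np.atleast_2d(p)@c["view"][:3,:3].T+c["view"][:3,3]; K=c["K"]
    return np.c_[K[0,0]*q[:,0]/-q[:,2]+K[0,2],-K[1,1]*q[:,1]/-q[:,2]+K[1,2]]
def mask(img,kind):
    h=cv2.cvtColor(img,cv2.COLOR_RGB2HSV)
    return {"red":cv2.inRange(h,(0,150,90),(6,255,255))|cv2.inRange(h,(172,150,90),(180,255,255)),
            "brown":cv2.inRange(h,(7,130,60),(18,255,255)),
            "dark":cv2.inRange(h,(0,0,0),(180,255,60))}[kind]
def blob(m,x0,y0,x1,y1):
    w=np.zeros_like(m); w[y0:y1,x0:x1]=m[y0:y1,x0:x1]
    cs,_=cv2.findContours(w,cv2.RETR_EXTERNAL,cv2.CHAIN_APPROX_NONE)
    return max(cs,key=cv2.contourArea)[:,0,:]
def shot(n,f=None,box=None,s=4):
    c=imaging.capture(n)
    if f:
        i=c["color"][:,:,::-1]
        if box: i=i[box[1]:box[3],box[0]:box[2]]
        cv2.imwrite(f"pics/{f}.png",cv2.resize(i,None,fx=s,fy=s,interpolation=cv2.INTER_CUBIC))
    return c
E
python3 - <<'E'
from h import *
c=shot("top","crop1",(180,180,380,290))
im=c["color"]
for k,z,b in(("red",.014,(240,225,300,280)),("dark",.037,(285,225,330,270))):
    p=blob(mask(im,k),*b); w=ray(c,p,z)
    r=cv2.minAreaRect(w.astype(np.float32)*1000); print(k,len(p),p.min(0),p.max(0),r, cv2.minEnclosingCircle(w.astype(np.float32)*1000))
m=mask(im,"brown"); ys,xs=np.nonzero(m[190:260,200:375]); ys+=190;xs+=200
print(len(xs),xs.min(),xs.max(),ys.min(),ys.max())
w=ray(c,np.c_[xs,ys],.022)*1000
b=(xs>225)&(ys<212); e=(xs<222)&(ys>216)
for q in(w[b],w[e]): print(cv2.fitLine(q.astype(np.float32),cv2.DIST_HUBER,0,.01,.01).ravel(),cv2.minAreaRect(q.astype(np.float32)))
E
```

```text
red 91 [258 245] [281 261] ((508.5685729980469, 197.1400909423828), (47.43830871582031, 30.69906997680664), 82.22756958007812) ((508.9031066894531, 197.0114288330078), 26.93170928955078)
dark 78 [295 234] [319 259] ((516.4259643554688, 116.82142639160156), (49.828914642333984, 52.578487396240234), 88.39807891845703) ((515.9338989257812, 117.07978820800781), 27.539302825927734)
1129 209 363 200 250
[1.7956916e-02 9.9983877e-01 6.1300189e+02 1.4238380e+02] ((613.10888671875, 141.96136474609375), (294.1297607421875, 13.129616737365723), 88.93480682373047)
[9.9995166e-01 9.8294374e-03 5.5364783e+02 3.1797101e+02] ((552.97998046875, 318.0513610839844), (71.75727081298828, 12.703653335571289), 0.7023280262947083)
```

View pics/crop1.png

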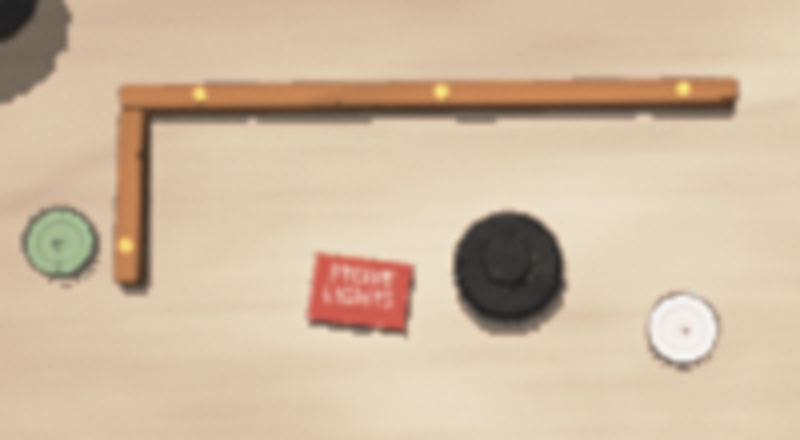

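The crop shows a clear path for the timer: push it to the back bar first, then left above the matchbox. In base-frame mm, the timer is at about (516,117), the matchbox at about (508,197), and the rail corner at about (608,311). I'll use the partly open fingers as a two-point fork, and go round the books to get there.

Careful with the scale: shifts go in shares of 750 mm and turns go in shares of 2 rad. That gives: -0.622 m / 0.75 = -0.8293, -0.507 m / 0.75 = -0.676, 15.5 degrees / 114.5916 = 0.1353.

Call:
hand_motion([
  [0.3547,-0.3947,0,0,0,0.1353,0.35],
  [0.3547,-0.3947,0,0,0,0.1353,0.35],
  [0.3547,-0.3947,0,0,0,0.1353,0.35],
  [0.3547,-0.3947,0,0,0,0.1353,0.35],
  [0.3547,-0.3947,0,0,0,0.1353,0.35],
  [0.3547,-0.3947,0,0,0,0.1353,0.35],
  [0.3547,-0.3947,0,0,0,0.1353,0.35],
  [0.3547,-0.3947,0,0,0,0.1353,0.35],
  [0.4893,-0.676,0,0,0,0.1353,0.35],
  [0.4893,-0.676,0,0,0,0.1353,0.35],
  [0.4893,-0.676,0,0,0,0.1353,0.35],
  [0.4893,-0.676,0,0,0,0.1353,0.35],
  [0.4893,-0.676,0,0,0,0.1353,0.35],
  [0.6267,-0.8293,0,0,0,0.1353,0.35],
  [0.6267,-0.8293,0,0,0,0.1353,0.35],
  [0.6267,-0.8293,0,0,0,0.1353,0.35],
  [0.6267,-0.8293,0,0,0,0.1353,0.35],
  [0.6267,-0.8293,0,0,0,0.1353,0.35],
])

```text
time_s: 1.95
position: [0.4554, 0.1172, 0.2222]
tcp_rot: [[1.0, -0.011, -0.001], [-0.011, -1.0, -0.0], [-0.001, 0.0, -1.0]]
force: [-1.2, -0.6, -1.1]
opening: 0.348
grasp_force: 0.0
```

```bash
cat > go.py <<'E'
import sys; from h import *
# print the tool-axes shift to a world target x y (mm) z (mm), yaw deg
s=bot.read_state(); x,y,z,yaw=map(float,sys.argv[1:]); R=s["tcp_rot"]
d=R.T@(np.array([x,y,z])/1000-s["position"]); cur=np.degrees(np.arctan2(R[1,0],R[0,0]))
print("at",s["position"].round(4),"yaw",cur.round(2),"shift",d.round(4),"rz",round(cur-yaw,2),"open",round(s["opening"],3))
E
python3 go.py 458 117 12 -0.8
```

```text
at [0.4554 0.1172 0.2222] yaw -0.64 shift [2.800e-03 1.000e-04 2.102e-01] rz 0.16 open 0.348
```

In the tool's units: 0.21 m / 0.75 = 0.28, 0.07 m / 0.75 = 0.0933.

Call:
hand_motion([
  [0,0,0.0667,0,0,0,0.35],
  [0,0,0.1333,0,0,0,0.35],
  [0,0,0.2,0,0,0,0.35],
  [0,0,0.2533,0,0,0,0.35],
  [0,0,0.28,0,0,0,0.35],
  [0,0,0.28,0,0,0,0.35],
  [0.02,0,0.28,0,0,0,0.35],
  [0.0333,0,0.28,0,0,0,0.35],
  [0.0467,0,0.28,0,0,0,0.35],
  [0.06,0,0.28,0,0,0,0.35],
  [0.0733,0,0.28,0,0,0,0.35],
  [0.0867,0,0.28,0,0,0,0.35],
  [0.0933,0,0.28,0,0,0,0.35],
  [0.0933,0,0.28,0,0,0,0.35],
])

```text
time_s: 3.35
position: [0.5269, 0.115, 0.0126]
tcp_rot: [[1.0, -0.015, 0.002], [-0.015, -1.0, 0.0], [0.002, -0.0, -1.0]]
force: [1.0, 0.6, -0.3]
opening: 0.354
grasp_force: 0.0Traceback (most recent call last):
```

```bash
python3 - <<'E'
from h import *
c=shot("top","crop2",(180,180,380,290))
p=blob(mask(c["color"],"dark"),285,200,330,270);print(p.min(0),p.max(0))
E
```

```text
  File "<stdin>", line 3, in <module>
  File "h.py", line 19, in blob
    return max(cs,key=cv2.contourArea)[:,0,:]
           ~~~^^^^^^^^^^^^^^^^^^^^^^^^
ValueError: max() iterable argument is empty
```

View pics/crop2.png

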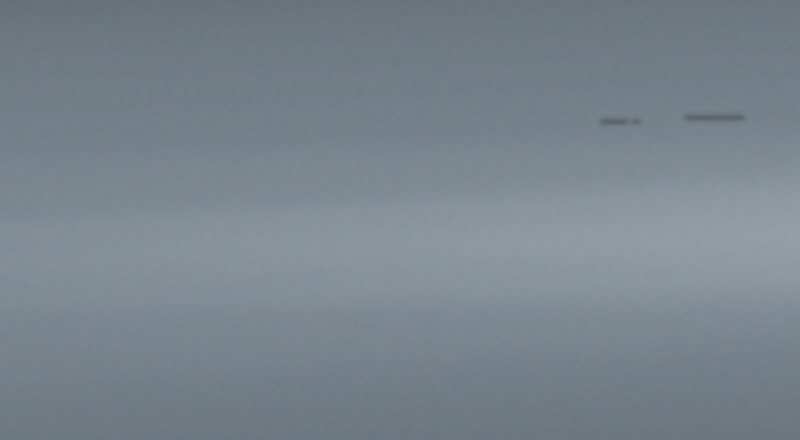

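The arm blocks the camera's view completely. I'll push on in small steps and watch the force, then move clear to look.

In the tool's units: 0.009 m / 0.75 = 0.012, 0.006 m / 0.75 = 0.008.

Call:
hand_motion([
  [0.004,0,0,0,0,0,0.35],
  [0.008,0,0,0,0,0,0.35],
  [0.012,0,0,0,0,0,0.35],
  [0.012,0,0,0,0,0,0.35],
])

```text
time_s: 3.8
position: [0.5352, 0.1148, 0.0125]
tcp_rot: [[1.0, -0.015, 0.001], [-0.015, -1.0, 0.0], [0.001, -0.0, -1.0]]
force: [-0.5, -0.4, -0.5]
opening: 0.347
grasp_force: 0.0
```

In the tool's units: 0.004 m / 0.75 = 0.0053, 0.002 m / 0.75 = 0.0027.

Call:
hand_motion([
  [0.0027,0,0,0,0,0,0.35],
  [0.0053,0,0,0,0,0,0.35],
  [0.0053,0,0,0,0,0,0.35],
])

```text
time_s: 4.1
position: [0.5389, 0.1148, 0.0126]
tcp_rot: [[1.0, -0.015, 0.001], [-0.015, -1.0, -0.0], [0.001, -0.0, -1.0]]
force: [0.5, -0.2, 0.2]
opening: 0.346
grasp_force: 0.1
```

In the tool's units: 0.002 m / 0.75 = 0.0027.

Call:
hand_motion([
  [0.0027,0,0,0,0,0,0.35],
  [0.0027,0,0,0,0,0,0.35],
])

```text
time_s: 4.3
position: [0.5408, 0.1148, 0.0126]
tcp_rot: [[1.0, -0.015, 0.0], [-0.015, -1.0, 0.0], [0.0, -0.0, -1.0]]
force: [0.2, -0.3, 0.7]
opening: 0.35
grasp_force: 0.2
```

In the tool's units: 0.002 m / 0.75 = 0.0027.

Call:
hand_motion([
  [0.0027,0,0,0,0,0,0.35],
  [0.0027,0,0,0,0,0,0.35],
])

```text
time_s: 4.5
position: [0.5428, 0.1147, 0.0126]
tcp_rot: [[1.0, -0.015, 0.0], [-0.015, -1.0, 0.0], [0.0, -0.0, -1.0]]
force: [-0.2, 1.0, -0.6]
opening: 0.348
grasp_force: 0.2
```

In the tool's units: 0.235 m / 0.75 = 0.3133, -0.19 m / 0.75 = -0.2533.

Call:
hand_motion([
  [-0.0533,0,0,0,0,0,0.35],
  [-0.08,0,-0.0533,0,0,0,0.35],
  [-0.12,0,-0.1067,0,0,0,0.35],
  [-0.2307,0.1333,-0.2,0,0,0,0.35],
  [-0.2307,0.1333,-0.2533,0,0,0,0.35],
  [-0.2307,0.3133,-0.2533,0,0,0,0.35],
  [-0.2307,0.3133,-0.2533,0,0,0,0.35],
  [-0.2307,0.3133,-0.2533,0,0,0,0.35],
  [-0.2307,0.3133,-0.2533,0,0,0,0.35],
  [-0.2307,0.3133,-0.2533,0,0,0,0.35],
])

```text
time_s: 5.5
position: [0.3676, -0.1225, 0.2042]
tcp_rot: [[1.0, -0.021, 0.006], [-0.021, -1.0, -0.005], [0.006, 0.005, -1.0]]
force: [0.3, 1.2, -0.7]
opening: 0.347
grasp_force: 0.0
```

```bash
python3 - <<'E'
from h import *
c=shot("top","crop3",(180,180,380,290))
E
```

```text
(no output)
```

View pics/crop3.png

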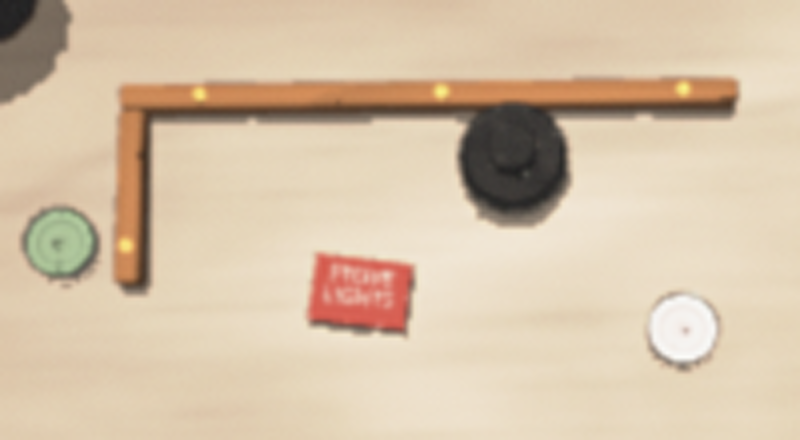

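The arm is clear of the camera here. The timer stands at or near the back bar, at crop px (513,155). I'll measure it, and find the rail from the clean outer top edges of the bars.

```bash
cat >> h.py <<'E'
def edge(a):   # first rising half-crossing of a 1-D profile, subpixel
    t=(a[:3].mean()+a.max())/2; i=int(np.argmax(a>t)); return i-1+(t-a[i-1])/(a[i]-a[i-1])
def rail(c):
    s=cv2.cvtColor(c["color"],cv2.COLOR_RGB2HSV)[:,:,1].astype(float)
    b=ray(c,[(x,192+edge(s[192:206,x])) for x in range(222,355,3)],.022)*1000
    e=ray(c,[(200+edge(s[y,203:215])+3,y) for y in range(212,226)],.022)*1000 if 0 else ray(c,[(204+edge(s[y,204:216]),y) for y in range(208,228)],.022)*1000
    return b,e
def timer(c,box):
    p=blob(mask(c["color"],"dark"),*box); (u,v),r=cv2.minEnclosingCircle(p.astype(np.float32))
    w=ray(c,p,.039)*1000; return w
E
python3 - <<'E'
from h import *
c=shot("top"); b,e=rail(c)
L=cv2.fitLine(b.astype(np.float32),cv2.DIST_HUBER,0,.01,.01).ravel(); M=cv2.fitLine(e.astype(np.float32),cv2.DIST_HUBER,0,.01,.01).ravel()
print(L,M)
w=timer(c,(285,200,330,240)); print(cv2.minEnclosingCircle(w.astype(np.float32)),w.min(0),w.max(0),cv2.fitEllipse(w.astype(np.float32)))
E
```

```text
[1.9164061e-02 9.9981636e-01 6.2073541e+02 1.2352524e+02] [ 9.998613e-01 -1.665315e-02  5.877844e+02  3.247413e+02]
((574.3682250976562, 111.30316162109375), 28.565338134765625) [548.37197301  88.0079365 ] [600.19219926 138.541491  ] ((571.8789672851562, 113.70301055908203), (48.25027847290039, 50.54172897338867), 55.02888870239258)
```

```bash
python3 go.py 420 100 200 80;python3 go.py 565 65 200 80;python3 go.py 565 65 12 80
```

```text
at [ 0.366  -0.1182  0.2028] yaw -0.99 shift [ 0.0502 -0.2191  0.0028] rz -80.99 open 0.346
at [ 0.366  -0.1182  0.2028] yaw -0.99 shift [ 0.1958 -0.1866  0.0029] rz -80.99 open 0.346
at [ 0.366  -0.1182  0.2028] yaw -0.99 shift [ 0.1956 -0.1866  0.1909] rz -80.99 open 0.346
```

In the tool's units: -0.219 m / 0.75 = -0.292, 0.195 m / 0.75 = 0.26, -81 degrees / 114.5916 = -0.7069.

Call:
hand_motion([
  [0.0667,-0.292,0.004,0,0,-0.3491,0.3],
  [0.0667,-0.292,0.004,0,0,-0.3491,0.3],
  [0.0667,-0.292,0.004,0,0,-0.3491,0.3],
  [0.0667,-0.292,0.004,0,0,-0.3491,0.3],
  [0.0667,-0.292,0.004,0,0,-0.7069,0.3],
  [0.26,-0.2493,0.004,0,0,-0.7069,0.3],
  [0.26,-0.2493,0.004,0,0,-0.7069,0.3],
  [0.26,-0.2493,0.004,0,0,-0.7069,0.3],
  [0.26,-0.2493,0.004,0,0,-0.7069,0.3],
  [0.26,-0.2493,0.0667,0,0,-0.7069,0.3],
  [0.26,-0.2493,0.1333,0,0,-0.7069,0.3],
  [0.26,-0.2493,0.1333,0,0,-0.7069,0.3],
  [0.26,-0.2493,0.1333,0,0,-0.7069,0.3],
  [0.26,-0.2493,0.1333,0,0,-0.7069,0.3],
])

```text
time_s: 7.0
position: [0.5653, 0.0673, 0.1049]
tcp_rot: [[0.17, 0.985, 0.004], [0.986, -0.17, -0.0], [0.001, 0.004, -1.0]]
force: [0.3, -0.4, 0.4]
opening: 0.298
grasp_force: 0.0
```

```bash
python3 go.py 565 65 12 80
```

```text
at [0.5653 0.0673 0.1049] yaw 80.23 shift [-0.0024 -0.0003  0.0929] rz 0.23 open 0.298
```

In the tool's units: 0.158 m / 0.75 = 0.2107, -0.02 m / 0.75 = -0.0267.

Call:
hand_motion([
  [-0.0027,0,0.0667,0,0,0,0.3],
  [-0.0027,0,0.1067,0,0,0,0.3],
  [-0.0027,0,0.124,0,0,0,0.3],
  [-0.0027,0,0.124,0,0,0,0.3],
  [0.0133,-0.0013,0.124,0,0,0,0.3],
  [0.0267,-0.0033,0.124,0,0,0,0.3],
  [0.0427,-0.0053,0.124,0,0,0,0.3],
  [0.0587,-0.0073,0.124,0,0,0,0.3],
  [0.0747,-0.0093,0.124,0,0,0,0.3],
  [0.0907,-0.0113,0.124,0,0,0,0.3],
  [0.1067,-0.0133,0.124,0,0,0,0.3],
  [0.1227,-0.0153,0.124,0,0,0,0.3],
  [0.1387,-0.0173,0.124,0,0,0,0.3],
  [0.1547,-0.0193,0.124,0,0,0,0.3],
  [0.1707,-0.0213,0.124,0,0,0,0.3],
  [0.1867,-0.0233,0.124,0,0,0,0.3],
  [0.1973,-0.0249,0.124,0,0,0,0.3],
  [0.2053,-0.026,0.124,0,0,0,0.3],
  [0.2107,-0.0267,0.124,0,0,0,0.3],
  [0.2107,-0.0267,0.124,0,0,0,0.3],
])

```text
time_s: 9.0
position: [0.571, 0.2261, 0.0094]
tcp_rot: [[0.171, 0.985, -0.0], [0.985, -0.171, 0.0], [0.0, -0.0, -1.0]]
force: [-0.6, -0.9, -0.6]
opening: 0.303
grasp_force: 0.0
```

```bash
python3 go.py 573.3 244.9 12 80
```

```text
at [0.571  0.2261 0.0094] yaw 80.16 shift [ 0.0189 -0.0009 -0.0026] rz 0.16 open 0.303
```

In the tool's units: 0.017 m / 0.75 = 0.0227, 0.014 m / 0.75 = 0.0187.

Call:
hand_motion([
  [0.0067,0,0,0,0,0,0.3],
  [0.0133,-0.0007,0,0,0,0,0.3],
  [0.0187,-0.0013,0,0,0,0,0.3],
  [0.0227,-0.0013,0,0,0,0,0.3],
  [0.0227,-0.0013,0,0,0,0,0.3],
])

```text
time_s: 9.5
position: [0.573, 0.243, 0.0095]
tcp_rot: [[0.171, 0.985, 0.0], [0.985, -0.171, 0.0], [0.0, 0.0, -1.0]]
force: [-0.3, -0.2, -0.9]
opening: 0.3
grasp_force: 0.0
```

In the tool's units: 0.002 m / 0.75 = 0.0027.

Call:
hand_motion([
  [0.0027,0,0,0,0,0,0.3],
  [0.0027,0,0,0,0,0,0.3],
])

```text
time_s: 9.7
position: [0.5733, 0.2446, 0.0096]
tcp_rot: [[0.171, 0.985, 0.0], [0.985, -0.171, 0.0], [0.0, -0.0, -1.0]]
force: [-0.3, -0.1, -0.2]
opening: 0.292
grasp_force: 0.0
```

In the tool's units: 0.002 m / 0.75 = 0.0027.

Call:
hand_motion([
  [0.0027,0,0,0,0,0,0.3],
  [0.0027,0,0,0,0,0,0.3],
])

```text
time_s: 9.9
position: [0.5737, 0.2465, 0.0096]
tcp_rot: [[0.171, 0.985, 0.0], [0.985, -0.171, 0.0], [0.0, 0.0, -1.0]]
force: [0.4, -0.2, 0.7]
opening: 0.299
grasp_force: 0.1
```

In the tool's units: 0.002 m / 0.75 = 0.0027.

Call:
hand_motion([
  [0.0027,0,0,0,0,0,0.3],
  [0.0027,0,0,0,0,0,0.3],
])

```text
time_s: 10.1
position: [0.5738, 0.2472, 0.0096]
tcp_rot: [[0.17, 0.985, -0.001], [0.985, -0.17, -0.002], [-0.002, -0.001, -1.0]]
force: [-0.7, -5.0, 0.1]
opening: 0.299
grasp_force: 2.0
```

In the tool's units: 0.002 m / 0.75 = 0.0027.

Call:
hand_motion([
  [0.0027,0,0,0,0,0,0.3],
  [0.0027,0,0,0,0,0,0.3],
])

```text
time_s: 10.3
position: [0.5737, 0.2475, 0.0095]
tcp_rot: [[0.169, 0.986, -0.002], [0.986, -0.169, -0.005], [-0.005, -0.002, -1.0]]
force: [-0.8, -10.2, 2.2]
opening: 0.295
grasp_force: 4.4
```

Contact with the end bar reads 10 N. I'll back off and look.

In the tool's units: -0.396 m / 0.75 = -0.528, -0.171 m / 0.75 = -0.228, 80 degrees / 114.5916 = 0.6981.

Call:
hand_motion([
  [-0.0267,0,0,0,0,0,0.3],
  [-0.0533,0,0,0,0,0,0.3],
  [-0.06,0,-0.0667,0,0,0,0.3],
  [-0.06,0,-0.1333,0,0,0.1745,0.3],
  [-0.06,0,-0.2,0,0,0.3491,0.3],
  [-0.228,-0.1693,-0.2533,0,0,0.6981,0.3],
  [-0.228,-0.1693,-0.2533,0,0,0.6981,0.3],
  [-0.228,-0.1693,-0.2533,0,0,0.6981,0.3],
  [-0.228,-0.1693,-0.2533,0,0,0.6981,0.3],
  [-0.528,-0.1853,-0.2533,0,0,0.6981,0.3],
  [-0.528,-0.1853,-0.2533,0,0,0.6981,0.3],
  [-0.528,-0.1853,-0.2533,0,0,0.6981,0.3],
  [-0.528,-0.1853,-0.2533,0,0,0.6981,0.3],
  [-0.528,-0.1853,-0.2533,0,0,0.6981,0.3],
  [-0.528,-0.1853,-0.2533,0,0,0.6981,0.3],
])

```text
time_s: 11.8
position: [0.3703, -0.1192, 0.2]
tcp_rot: [[1.0, -0.003, 0.002], [-0.003, -1.0, -0.002], [0.002, 0.002, -1.0]]
force: [0.5, 0.9, -0.6]
opening: 0.303
grasp_force: 0.0
```

```bash
python3 - <<'E'
from h import *
c=shot("top","crop4",(180,180,380,290)); b,e=rail(c)
w=timer(c,(216,196,300,240)); print(cv2.minEnclosingCircle(w.astype(np.float32)),w.min(0),w.max(0),cv2.fitEllipse(w.astype(np.float32)))
p=blob(mask(c["color"],"red"),240,235,300,280); print(cv2.minAreaRect(ray(c,p,.014).astype(np.float32)*1000))
E
```

```text
((576.1007080078125, 279.3371887207031), 28.686960220336914) [549.25715499 251.35872575] [603.12013321 305.81623337] ((573.921875, 279.1404113769531), (48.445926666259766, 52.82036590576172), 29.845027923583984)
((508.505859375, 197.14865112304688), (47.43830871582031, 30.82567024230957), 82.22756958007812)
```

View pics/crop4.png

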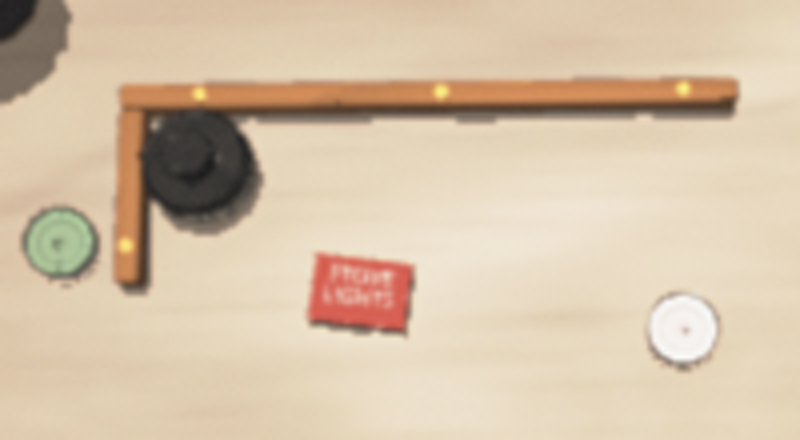

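The timer is at the end bar, at crop px (198,160), with a few mm still showing between it and the back bar. I'll press it into the corner with the fork turned 15° to the left.

```bash
python3 go.py 420 150 200 15;python3 go.py 523 270 200 15;python3 go.py 523 270 12 15
```

```text
at [ 0.3699 -0.1173  0.1998] yaw -0.1 shift [ 4.960e-02 -2.674e-01 -2.000e-04] rz -15.1 open 0.301
at [ 0.3699 -0.1173  0.1998] yaw -0.1 shift [ 0.1524 -0.3876 -0.    ] rz -15.1 open 0.301
at [ 0.3699 -0.1173  0.1998] yaw -0.1 shift [ 0.1522 -0.3876  0.188 ] rz -15.1 open 0.301
```

In the tool's units: -0.387 m / 0.75 = -0.516, -0.267 m / 0.75 = -0.356, -15 degrees / 114.5916 = -0.1309.

Call:
hand_motion([
  [0.0667,-0.356,0,0,0,-0.1309,0.3],
  [0.0667,-0.356,0,0,0,-0.1309,0.3],
  [0.0667,-0.356,0,0,0,-0.1309,0.3],
  [0.0667,-0.356,0,0,0,-0.1309,0.3],
  [0.0667,-0.356,0,0,0,-0.1309,0.3],
  [0.0667,-0.356,0,0,0,-0.1309,0.3],
  [0.2027,-0.516,0,0,0,-0.1309,0.3],
  [0.2027,-0.516,0,0,0,-0.1309,0.3],
  [0.2027,-0.516,0,0,0,-0.1309,0.3],
  [0.2027,-0.516,0,0,0,-0.1309,0.3],
  [0.2027,-0.516,0.0667,0,0,-0.1309,0.3],
  [0.2027,-0.516,0.12,0,0,-0.1309,0.3],
  [0.2027,-0.516,0.12,0,0,-0.1309,0.3],
  [0.2027,-0.516,0.12,0,0,-0.1309,0.3],
])

```text
time_s: 13.25
position: [0.5193, 0.272, 0.1094]
tcp_rot: [[0.965, 0.263, -0.002], [0.263, -0.965, -0.0], [-0.002, -0.0, -1.0]]
force: [-0.2, 0.2, 0.8]
opening: 0.302
grasp_force: 0.0
```

```bash
python3 go.py 523 270 12 15; python3 go.py 541 270.6 12 15
```

```text
at [0.5193 0.272  0.1094] yaw 15.22 shift [0.0033 0.0029 0.0974] rz 0.22 open 0.302
at [0.5193 0.272  0.1094] yaw 15.22 shift [0.0208 0.007  0.0974] rz 0.22 open 0.302
```

In the tool's units: 0.097 m / 0.75 = 0.1293, 0.09 m / 0.75 = 0.12.

Call:
hand_motion([
  [0.004,0.004,0.0667,0,0,0,0.3],
  [0.004,0.004,0.12,0,0,0,0.3],
  [0.004,0.004,0.1293,0,0,0,0.3],
  [0.004,0.004,0.1293,0,0,0,0.3],
  [0.012,0.006,0.1293,0,0,0,0.3],
  [0.02,0.008,0.1293,0,0,0,0.3],
  [0.028,0.0093,0.1293,0,0,0,0.3],
  [0.0307,0.01,0.1293,0,0,0,0.3],
  [0.0307,0.01,0.1293,0,0,0,0.3],
])

```text
time_s: 14.15
position: [0.5457, 0.2702, 0.0132]
tcp_rot: [[0.965, 0.261, 0.001], [0.261, -0.965, 0.0], [0.002, -0.0, -1.0]]
force: [0.6, 0.7, -0.1]
opening: 0.299
grasp_force: 0.0
```

In the tool's units: 0.002 m / 0.75 = 0.0027, 0.0005 m / 0.75 = 0.0007.

Call:
hand_motion([
  [0.0027,0.0007,0,0,0,0,0.3],
  [0.0027,0.0007,0,0,0,0,0.3],
])

```text
time_s: 14.35
position: [0.5464, 0.2701, 0.0124]
tcp_rot: [[0.965, 0.261, -0.001], [0.261, -0.965, -0.0], [-0.001, -0.0, -1.0]]
force: [-0.5, -0.2, 1.9]
opening: 0.299
grasp_force: 0.4
```

In the tool's units: 0.002 m / 0.75 = 0.0027, 0.0005 m / 0.75 = 0.0007.

Call:
hand_motion([
  [0.0027,0.0007,0,0,0,0,0.3],
  [0.0027,0.0007,0,0,0,0,0.3],
])

```text
time_s: 14.55
position: [0.5468, 0.27, 0.0123]
tcp_rot: [[0.965, 0.262, -0.005], [0.262, -0.965, -0.001], [-0.005, -0.0, -1.0]]
force: [-5.5, 0.0, 4.1]
opening: 0.301
grasp_force: 2.6
```

Back bar contact is now felt. A small +y nudge should seat the timer against the end bar as well.

In the tool's units: -0.003 m / 0.75 = -0.004, -0.0015 m / 0.75 = -0.002.

Call:
hand_motion([
  [0.0004,-0.002,0,0,0,0,0.3],
  [0.0008,-0.004,0,0,0,0,0.3],
  [0.0008,-0.004,0,0,0,0,0.3],
])

```text
time_s: 14.85
position: [0.5471, 0.2727, 0.0119]
tcp_rot: [[0.965, 0.262, -0.003], [0.262, -0.965, -0.001], [-0.004, 0.001, -1.0]]
force: [-4.4, -2.8, -0.1]
opening: 0.298
grasp_force: 2.2
```

In the tool's units: -0.003 m / 0.75 = -0.004, -0.0015 m / 0.75 = -0.002.

Call:
hand_motion([
  [0.0004,-0.002,0,0,0,0,0.3],
  [0.0008,-0.004,0,0,0,0,0.3],
  [0.0008,-0.004,0,0,0,0,0.3],
])

```text
time_s: 15.15
position: [0.5465, 0.2739, 0.0117]
tcp_rot: [[0.965, 0.262, -0.005], [0.262, -0.965, -0.004], [-0.006, 0.003, -1.0]]
force: [-3.9, -7.7, 2.4]
opening: 0.302
grasp_force: 4.4
```

Both contacts are loaded, about 4 N in x and 8 N in y, so the timer is seated. Next I back off and go behind the matchbox.

In the tool's units: -0.103 m / 0.75 = -0.1373, -0.08 m / 0.75 = -0.1067, 16.3 degrees / 114.5916 = 0.1422.

Call:
hand_motion([
  [-0.0107,0,0,0,0,0,0.3],
  [-0.0267,0,0,0,0,0,0.3],
  [-0.0293,0,-0.06,0,0,0,0.3],
  [-0.0293,0,-0.1067,0,0,0,0.25],
  [-0.08,0.0267,-0.1067,0,0,0.0698,0.25],
  [-0.1373,0.0693,-0.1067,0,0,0.1422,0.25],
  [-0.1373,0.0693,-0.1067,0,0,0.1422,0.25],
  [-0.1373,0.0693,-0.1067,0,0,0.1422,0.25],
  [-0.1373,0.0693,-0.1067,0,0,0.1422,0.25],
])

```text
time_s: 16.05
position: [0.4658, 0.2, 0.0931]
tcp_rot: [[1.0, -0.02, 0.006], [-0.02, -1.0, 0.001], [0.006, -0.001, -1.0]]
force: [0.4, -0.1, -0.6]
opening: 0.248
grasp_force: 0.0
```

```bash
python3 go.py 461 197 7 -1.1
```

```text
at [0.4658 0.2    0.0931] yaw -1.13 shift [-0.0052  0.0032  0.0861] rz -0.03 open 0.248
```

In the tool's units: 0.086 m / 0.75 = 0.1147, 0.085 m / 0.75 = 0.1133.

Call:
hand_motion([
  [-0.0067,0.004,0.0533,0,0,0,0.25],
  [-0.0067,0.004,0.0933,0,0,0,0.25],
  [-0.0067,0.004,0.1133,0,0,0,0.25],
  [-0.0067,0.004,0.1133,0,0,0,0.25],
  [0.0067,0.004,0.1133,0,0,0,0.25],
  [0.0173,0.004,0.1133,0,0,0,0.25],
  [0.028,0.004,0.1133,0,0,0,0.25],
  [0.0387,0.004,0.1133,0,0,0,0.25],
  [0.0493,0.004,0.1133,0,0,0,0.25],
  [0.06,0.004,0.1133,0,0,0,0.25],
  [0.0707,0.004,0.1133,0,0,0,0.25],
  [0.0813,0.004,0.1133,0,0,0,0.25],
  [0.092,0.004,0.1133,0,0,0,0.25],
  [0.1,0.004,0.1133,0,0,0,0.25],
  [0.108,0.004,0.1133,0,0,0,0.25],
  [0.1147,0.004,0.1133,0,0,0,0.25],
  [0.1147,0.004,0.1133,0,0,0,0.25],
])

```text
time_s: 17.75
position: [0.5498, 0.1945, 0.0076]
tcp_rot: [[1.0, -0.02, 0.001], [-0.02, -1.0, 0.0], [0.001, -0.0, -1.0]]
force: [0.4, 0.4, 0.0]
opening: 0.251
grasp_force: 0.0
```

In the tool's units: 0.006 m / 0.75 = 0.008, 0.003 m / 0.75 = 0.004.

Call:
hand_motion([
  [0.004,0,0,0,0,0,0.25],
  [0.008,0,0,0,0,0,0.25],
  [0.008,0,0,0,0,0,0.25],
])

```text
time_s: 18.05
position: [0.5552, 0.1944, 0.0076]
tcp_rot: [[1.0, -0.02, 0.001], [-0.02, -1.0, 0.0], [0.001, -0.0, -1.0]]
force: [0.3, -0.3, 0.0]
opening: 0.251
grasp_force: 0.0
```

In the tool's units: 0.003 m / 0.75 = 0.004.

Call:
hand_motion([
  [0.004,0,0,0,0,0,0.25],
  [0.004,0,0,0,0,0,0.25],
])

```text
time_s: 18.25
position: [0.5581, 0.1943, 0.0076]
tcp_rot: [[1.0, -0.02, 0.001], [-0.02, -1.0, 0.0], [0.001, -0.0, -1.0]]
force: [0.2, -0.5, 0.2]
opening: 0.25
grasp_force: 0.0
```

In the tool's units: 0.002 m / 0.75 = 0.0027.

Call:
hand_motion([
  [0.0027,0,0,0,0,0,0.25],
  [0.0027,0,0,0,0,0,0.25],
])

```text
time_s: 18.45
position: [0.56, 0.1943, 0.0076]
tcp_rot: [[1.0, -0.02, 0.0], [-0.02, -1.0, 0.0], [0.0, -0.0, -1.0]]
force: [-0.2, -0.5, 0.8]
opening: 0.248
grasp_force: 0.0
```

In the tool's units: 0.002 m / 0.75 = 0.0027.

Call:
hand_motion([
  [0.0027,0,0,0,0,0,0.25],
  [0.0027,0,0,0,0,0,0.25],
])

```text
time_s: 18.65
position: [0.562, 0.1942, 0.0076]
tcp_rot: [[1.0, -0.02, 0.001], [-0.02, -1.0, 0.0], [0.001, -0.0, -1.0]]
force: [-1.0, 0.0, 0.4]
opening: 0.25
grasp_force: 0.0
```

In the tool's units: 0.002 m / 0.75 = 0.0027.

Call:
hand_motion([
  [0.0027,0,0,0,0,0,0.25],
  [0.0027,0,0,0,0,0,0.25],
])

```text
time_s: 18.85
position: [0.5625, 0.1941, 0.0074]
tcp_rot: [[1.0, -0.02, -0.003], [-0.02, -1.0, -0.0], [-0.003, 0.0, -1.0]]
force: [-2.1, 0.6, 1.4]
opening: 0.25
grasp_force: 1.2
```

In the tool's units: 0.003 m / 0.75 = 0.004, 0.0015 m / 0.75 = 0.002.

Call:
hand_motion([
  [0.002,0,0,0,0,0,0.25],
  [0.004,0,0,0,0,0,0.25],
  [0.004,0,0,0,0,0,0.25],
])

```text
time_s: 19.15
position: [0.5626, 0.1941, 0.0074]
tcp_rot: [[1.0, -0.02, -0.008], [-0.02, -1.0, -0.001], [-0.008, 0.001, -1.0]]
force: [-7.8, 0.9, 6.4]
opening: 0.247
grasp_force: 3.7
```

Call:
hand_motion([
  [-0.02,0,0,0,0,0,0.25],
  [-0.04,0,0,0,0,0,0.25],
  [-0.0533,0,-0.06,0,0,0,0.25],
  [-0.08,0,-0.12,0,0,0,0],
  [-0.1333,0.0667,-0.1733,0,0,0,0],
  [-0.2,0.1333,-0.2267,0,0,0,0],
  [-0.2533,0.4,-0.2533,0,0,0,0],
  [-0.2533,0.4,-0.2533,0,0,0,0],
  [-0.2533,0.4,-0.2533,0,0,0,0],
  [-0.2533,0.4,-0.2533,0,0,0,0],
  [-0.2533,0.42,-0.2533,0,0,0,0],
  [-0.2533,0.42,-0.2533,0,0,0,0],
])

```text
time_s: 20.35
position: [0.3713, -0.1221, 0.1989]
tcp_rot: [[1.0, -0.025, 0.005], [-0.025, -1.0, -0.005], [0.005, 0.005, -1.0]]
force: [-0.4, 0.2, -0.7]
opening: 0.007
grasp_force: 0.0
```

```bash
python3 - <<'E'
from h import *
c=shot("top","crop5",(190,190,310,280),6); b,e=rail(c)
w=timer(c,(216,196,300,240)); print(cv2.minEnclosingCircle(w.astype(np.float32)))
p=blob(mask(c["color"],"red"),225,195,300,280); print(cv2.minAreaRect(ray(c,p,.014).astype(np.float32)*1000))
E
```

```text
((577.0352172851562, 279.74462890625), 28.864992141723633)
((591.7135009765625, 196.76454162597656), (45.3956184387207, 35.57991409301758), 89.26211547851562)
```

View pics/crop5.png

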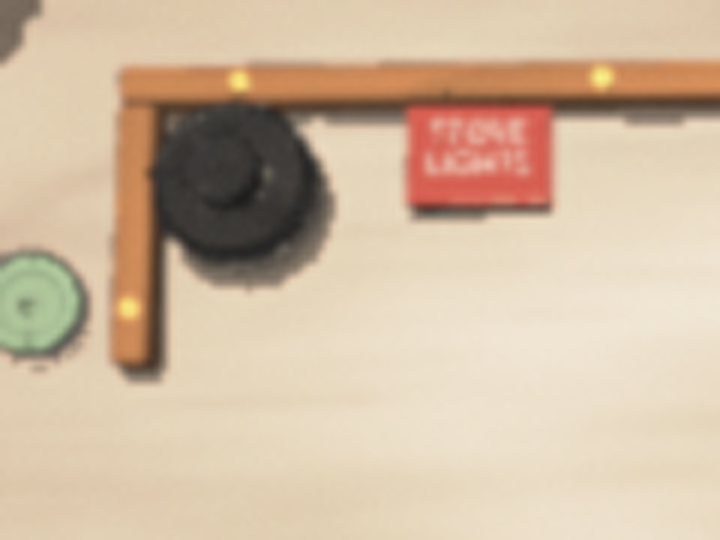

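The matchbox now lies flat on the back bar at crop px (480,157), and the timer sits in the corner. The gap left to the timer is about 29 mm. I'll push the box's right end with shut fingers.

```bash
python3 go.py 420 110 200 88.9;python3 go.py 588 143 110 88.9
```

```text
at [ 0.3716 -0.1226  0.1989] yaw -1.43 shift [ 0.0426 -0.2338 -0.0021] rz -90.33 open 0.003
at [ 0.3716 -0.1226  0.1989] yaw -1.43 shift [ 0.2093 -0.2714  0.0885] rz -90.33 open 0.003
```

Careful with the scale: shifts go in shares of 750 mm and turns go in shares of 2 rad. That gives: -0.271 m / 0.75 = -0.3613, -0.258 m / 0.75 = -0.344, -90.3 degrees / 114.5916 = -0.788.

Call:
hand_motion([
  [0.0573,-0.3107,0,0,0,-0.2618,0],
  [0.0573,-0.3107,0,0,0,-0.2618,0],
  [0.0573,-0.3107,0,0,0,-0.2618,0],
  [0.0573,-0.3107,0,0,0,-0.5236,0],
  [0.0573,-0.3107,0,0,0,-0.5236,0],
  [0.1333,-0.3267,0,0,0,-0.5236,0],
  [0.1333,-0.3267,0,0,0,-0.7854,0],
  [0.2,-0.344,0,0,0,-0.7854,0],
  [0.2787,-0.3613,0,0,0,-0.7854,0],
  [0.2787,-0.3613,0.0533,0,0,-0.788,0],
  [0.2787,-0.3613,0.1173,0,0,-0.788,0],
  [0.2787,-0.3613,0.1173,0,0,-0.788,0],
  [0.2787,-0.3613,0.1173,0,0,-0.788,0],
  [0.2787,-0.3613,0.1173,0,0,-0.788,0],
])

```text
time_s: 21.8
position: [0.5862, 0.1502, 0.112]
tcp_rot: [[0.016, 1.0, 0.005], [1.0, -0.016, 0.0], [0.0, 0.005, -1.0]]
force: [0.3, 0.2, 0.4]
opening: 0.002
grasp_force: 0.0
```

```bash
python3 go.py 588 143 7 88.9;python3 go.py 588.5 188 7 88.9
```

```text
at [0.5862 0.1502 0.112 ] yaw 89.11 shift [-0.0072  0.0014  0.105 ] rz 0.21 open 0.002
at [0.5862 0.1502 0.112 ] yaw 89.11 shift [0.0378 0.0012 0.1051] rz 0.21 open 0.002
```

In the tool's units: 0.104 m / 0.75 = 0.1387, -0.007 m / 0.75 = -0.0093.

Call:
hand_motion([
  [-0.0093,0.0013,0.06,0,0,0,0],
  [-0.0093,0.0013,0.1133,0,0,0,0],
  [-0.0093,0.0013,0.1387,0,0,0,0],
  [-0.0093,0.0013,0.1387,0,0,0,0],
  [0.004,0.0013,0.1387,0,0,0,0],
  [0.0133,0.0013,0.1387,0,0,0,0],
  [0.0213,0.0013,0.1387,0,0,0,0],
  [0.0293,0.0013,0.1387,0,0,0,0],
  [0.0373,0.0013,0.1387,0,0,0,0],
  [0.0427,0.0013,0.1387,0,0,0,0],
  [0.0453,0.0013,0.1387,0,0,0,0],
  [0.0453,0.0013,0.1387,0,0,0,0],
])

```text
time_s: 23.0
position: [0.5861, 0.184, 0.0054]
tcp_rot: [[0.014, 1.0, -0.0], [1.0, -0.014, 0.0], [0.0, -0.0, -1.0]]
force: [-1.2, -0.4, -0.4]
opening: 0.005
grasp_force: 0.0
```

In the tool's units: 0.002 m / 0.75 = 0.0027.

Call:
hand_motion([
  [0.0027,0,0,0,0,0,0],
  [0.0027,0,0,0,0,0,0],
])

```text
time_s: 23.2
position: [0.5862, 0.1857, 0.0054]
tcp_rot: [[0.015, 1.0, -0.0], [1.0, -0.015, 0.0], [0.0, -0.0, -1.0]]
force: [1.1, -0.3, 0.1]
opening: 0.004
grasp_force: 0.0
```

In the tool's units: 0.002 m / 0.75 = 0.0027.

Call:
hand_motion([
  [0.0027,0,0,0,0,0,0],
  [0.0027,0,0,0,0,0,0],
])

```text
time_s: 23.4
position: [0.5863, 0.1878, 0.0055]
tcp_rot: [[0.015, 1.0, -0.0], [1.0, -0.015, 0.0], [0.0, -0.0, -1.0]]
force: [-0.0, 0.2, -0.1]
opening: 0.005
grasp_force: 0.0
```

In the tool's units: 0.002 m / 0.75 = 0.0027.

Call:
hand_motion([
  [0.0027,0,0,0,0,0,0],
  [0.0027,0,0,0,0,0,0],
])

```text
time_s: 23.6
position: [0.5864, 0.1898, 0.0056]
tcp_rot: [[0.014, 1.0, 0.0], [1.0, -0.014, -0.0], [-0.0, 0.0, -1.0]]
force: [-0.3, -0.1, -0.4]
opening: 0.005
grasp_force: 0.2
```

In the tool's units: 0.002 m / 0.75 = 0.0027.

Call:
hand_motion([
  [0.0027,0,0,0,0,0,0],
  [0.0027,0,0,0,0,0,0],
])

```text
time_s: 23.8
position: [0.5866, 0.1905, 0.0056]
tcp_rot: [[0.013, 1.0, 0.0], [1.0, -0.013, -0.002], [-0.002, 0.0, -1.0]]
force: [0.5, -5.1, -0.2]
opening: 0.003
grasp_force: 2.6
```

In the tool's units: 0.0015 m / 0.75 = 0.002.

Call:
hand_motion([
  [0.002,0,0,0,0,0,0],
  [0.002,0,0,0,0,0,0],
])

```text
time_s: 24.0
position: [0.5868, 0.1908, 0.0056]
tcp_rot: [[0.013, 1.0, -0.0], [1.0, -0.013, -0.004], [-0.004, 0.0, -1.0]]
force: [1.3, -9.7, 0.8]
opening: 0.005
grasp_force: 4.3
```

Contact came at y = 0.1905, as predicted, and reached 10 N. I'll retreat and check.

In the tool's units: -0.314 m / 0.75 = -0.4187, -0.213 m / 0.75 = -0.284, 90 degrees / 114.5916 = 0.7854.

Call:
hand_motion([
  [-0.0267,0,0,0,0,0,0],
  [-0.0467,-0.004,0,0,0,0,0],
  [-0.0533,-0.0067,-0.06,0,0,0,0],
  [-0.0533,-0.0133,-0.12,0,0,0.1745,0],
  [-0.06,-0.0667,-0.1867,0,0,0.3491,0],
  [-0.1227,-0.2213,-0.2533,0,0,0.7854,0],
  [-0.1227,-0.2213,-0.2533,0,0,0.7854,0],
  [-0.1227,-0.2213,-0.2533,0,0,0.7854,0],
  [-0.1227,-0.2213,-0.2533,0,0,0.7854,0],
  [-0.4187,-0.284,-0.2533,0,0,0.7854,0],
  [-0.4187,-0.284,-0.2533,0,0,0.7854,0],
  [-0.4187,-0.284,-0.2533,0,0,0.7854,0],
  [-0.4187,-0.284,-0.2533,0,0,0.7854,0],
  [-0.4187,-0.284,-0.2533,0,0,0.7854,0],
  [-0.4187,-0.284,-0.2533,0,0,0.7854,0],
])

```text
time_s: 25.5
position: [0.3687, -0.1208, 0.1958]
tcp_rot: [[1.0, -0.021, 0.002], [-0.021, -1.0, -0.001], [0.002, 0.001, -1.0]]
force: [-0.1, -0.4, -0.2]
opening: 0.003
grasp_force: 0.0
```

```bash
python3 - <<'E'
from h import *
c=shot("top","crop6",(190,190,310,280),6); b,e=rail(c)
w=timer(c,(216,196,300,240)); print(cv2.minEnclosingCircle(w.astype(np.float32)))
p=blob(mask(c["color"],"red"),225,195,300,280); print(cv2.minAreaRect(ray(c,p,.014).astype(np.float32)*1000))
shot("side","side6",(140,210,360,300),3.6)
E
```

```text
((576.947265625, 278.87164306640625), 28.54253578186035)
((590.0778198242188, 225.83103942871094), (48.26313018798828, 35.36284637451172), 88.29493713378906)
```

View pics/crop6.png

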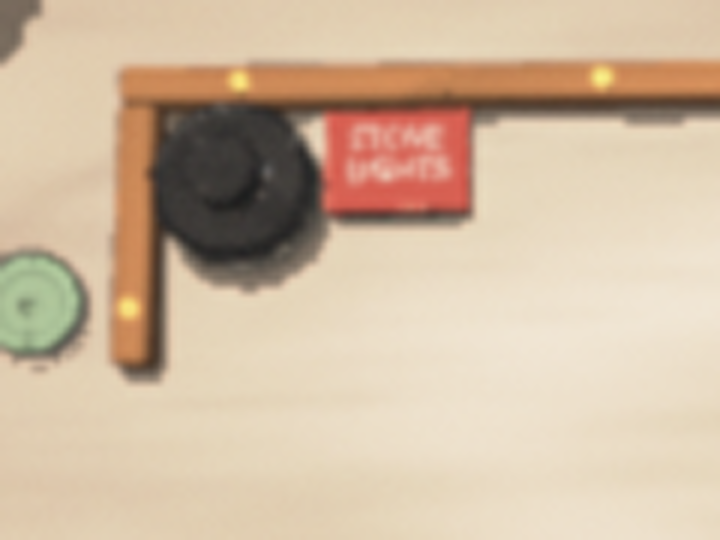

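View pics/side6.png

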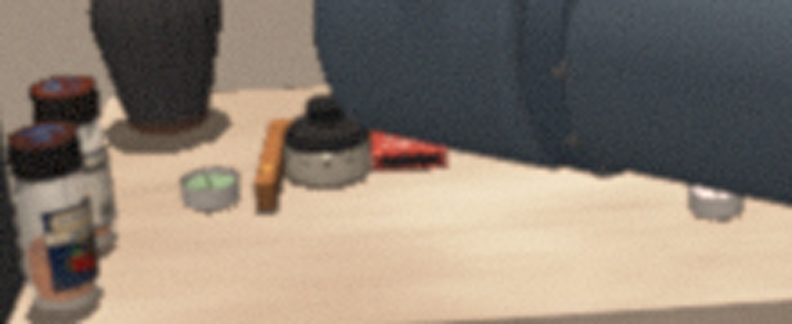

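The timer is in the corner at crop px (235,180) and the matchbox touches it at (397,162). The box measures about 1–2 mm off the back bar and turned about 0.6°, because my end push was off its centreline. I'll press the long side again, then nudge the end nearer the centreline.

```bash
python3 go.py 440 140 200 -1.1;python3 go.py 535 221 100 -1.1
```

```text
at [ 0.3682 -0.1176  0.1955] yaw -0.94 shift [ 0.0676 -0.2587 -0.0043] rz 0.16 open 0.004
at [ 0.3682 -0.1176  0.1955] yaw -0.94 shift [ 0.1612 -0.3412  0.0958] rz 0.16 open 0.004
```

In the tool's units: -0.341 m / 0.75 = -0.4547, -0.258 m / 0.75 = -0.344.

Call:
hand_motion([
  [0.0893,-0.344,0,0,0,0,0.18],
  [0.0893,-0.344,0,0,0,0,0.18],
  [0.0893,-0.344,0,0,0,0,0.18],
  [0.0893,-0.344,0,0,0,0,0.18],
  [0.0893,-0.344,0,0,0,0,0.18],
  [0.0893,-0.344,0,0,0,0,0.18],
  [0.2147,-0.4547,0.0533,0,0,0,0.18],
  [0.2147,-0.4547,0.0933,0,0,0,0.18],
  [0.2147,-0.4547,0.128,0,0,0,0.18],
  [0.2147,-0.4547,0.128,0,0,0,0.18],
  [0.2147,-0.4547,0.128,0,0,0,0.18],
  [0.2147,-0.4547,0.128,0,0,0,0.18],
])

```text
time_s: 26.8
position: [0.5333, 0.2213, 0.1]
tcp_rot: [[1.0, -0.013, -0.001], [-0.013, -1.0, -0.0], [-0.001, 0.0, -1.0]]
force: [1.2, 1.2, -0.1]
opening: 0.185
grasp_force: 0.0
```

```bash
python3 go.py 535 221 7 -1.1;python3 go.py 558 221 7 -1.1
```

```text
at [0.5333 0.2213 0.1   ] yaw -0.76 shift [0.0019 0.0003 0.093 ] rz 0.34 open 0.185
at [0.5333 0.2213 0.1   ] yaw -0.76 shift [ 0.0249 -0.      0.093 ] rz 0.34 open 0.185
```

In the tool's units: 0.094 m / 0.75 = 0.1253, 0.085 m / 0.75 = 0.1133, 0.3 degrees / 114.5916 = 0.0026.

Call:
hand_motion([
  [0.0027,0,0.06,0,0,0.0026,0.18],
  [0.0027,0,0.1133,0,0,0.0026,0.18],
  [0.0027,0,0.1253,0,0,0.0026,0.18],
  [0.0027,0,0.1253,0,0,0.0026,0.18],
  [0.0133,0,0.1253,0,0,0.0026,0.18],
  [0.024,0,0.1253,0,0,0.0026,0.18],
  [0.0333,0,0.1253,0,0,0.0026,0.18],
  [0.0373,0,0.1253,0,0,0.0026,0.18],
  [0.0373,0,0.1253,0,0,0.0026,0.18],
])

```text
time_s: 27.7
position: [0.5629, 0.2206, 0.0061]
tcp_rot: [[1.0, -0.02, -0.0], [-0.02, -1.0, 0.0], [-0.0, -0.0, -1.0]]
force: [-1.5, 0.2, 1.2]
opening: 0.177
grasp_force: 1.1
```

In the tool's units: 0.002 m / 0.75 = 0.0027, 0.001 m / 0.75 = 0.0013.

Call:
hand_motion([
  [0.0013,0,0,0,0,0,0.18],
  [0.0027,0,0,0,0,0,0.18],
  [0.0027,0,0,0,0,0,0.18],
])

```text
time_s: 28.0
position: [0.5627, 0.2205, 0.0053]
tcp_rot: [[1.0, -0.02, -0.004], [-0.02, -1.0, -0.0], [-0.004, 0.001, -1.0]]
force: [-5.3, 0.7, 4.0]
opening: 0.177
grasp_force: 2.6
```

In the tool's units: 0.002 m / 0.75 = 0.0027, 0.001 m / 0.75 = 0.0013.

Call:
hand_motion([
  [0.0013,0,0,0,0,0,0.18],
  [0.0027,0,0,0,0,0,0.18],
  [0.0027,0,0,0,0,0,0.18],
])

```text
time_s: 28.3
position: [0.5629, 0.2205, 0.0052]
tcp_rot: [[1.0, -0.02, -0.008], [-0.02, -1.0, -0.001], [-0.008, 0.001, -1.0]]
force: [-6.4, 0.6, 7.1]
opening: 0.175
grasp_force: 3.8
```

In the tool's units: -0.1 m / 0.75 = -0.1333, -0.045 m / 0.75 = -0.06, -90 degrees / 114.5916 = -0.7854.

Call:
hand_motion([
  [-0.0133,0,0,0,0,0,0.18],
  [-0.0333,0,0,0,0,0,0.18],
  [-0.0333,0,-0.06,0,0,0,0],
  [-0.0333,0.0267,-0.12,0,0,-0.1745,0],
  [-0.0267,0.0667,-0.1333,0,0,-0.2618,0],
  [0,0.0667,-0.1333,0,0,-0.5236,0],
  [0.0373,0.0667,-0.1333,0,0,-0.5236,0],
  [0.0373,0.0667,-0.1333,0,0,-0.5236,0],
  [0.0373,0.0667,-0.1333,0,0,-0.7854,0],
  [0.0373,0.0667,-0.1333,0,0,-0.7854,0],
  [0.0373,0.0667,-0.1333,0,0,-0.7854,0],
  [0.0373,0.0667,-0.1333,0,0,-0.7854,0],
  [0.0373,0.0667,-0.1333,0,0,-0.7854,0],
  [0.0373,0.0667,-0.1333,0,0,-0.7854,0],
])

```text
time_s: 29.7
position: [0.5949, 0.1698, 0.1055]
tcp_rot: [[0.016, 1.0, 0.003], [1.0, -0.016, -0.0], [-0.0, 0.003, -1.0]]
force: [-0.2, 0.9, 0.4]
opening: 0.008
grasp_force: 0.0
```

```bash
python3 go.py 590 172 7 88.9;python3 go.py 590.3 187 7 88.9
```

```text
at [0.5949 0.1698 0.1055] yaw 89.1 shift [ 0.0021 -0.0053  0.0985] rz 0.2 open 0.008
at [0.5949 0.1698 0.1055] yaw 89.1 shift [ 0.0171 -0.0052  0.0985] rz 0.2 open 0.008
```

In the tool's units: 0.098 m / 0.75 = 0.1307, 0.085 m / 0.75 = 0.1133, 0.2 degrees / 114.5916 = 0.0017.

Call:
hand_motion([
  [0.0013,-0.0067,0.06,0,0,0.0017,0],
  [0.0013,-0.0067,0.1133,0,0,0.0017,0],
  [0.0013,-0.0067,0.1307,0,0,0.0017,0],
  [0.0013,-0.0067,0.1307,0,0,0.0017,0],
  [0.0107,-0.0067,0.1307,0,0,0.0017,0],
  [0.0173,-0.0067,0.1307,0,0,0.0017,0],
  [0.0227,-0.0067,0.1307,0,0,0.0017,0],
  [0.0227,-0.0067,0.1307,0,0,0.0017,0],
])

```text
time_s: 30.5
position: [0.59, 0.1881, 0.009]
tcp_rot: [[0.022, 1.0, 0.003], [1.0, -0.022, 0.0], [0.0, 0.003, -1.0]]
force: [-0.5, -0.5, -0.4]
opening: 0.007
grasp_force: 0.0
```

In the tool's units: 0.002 m / 0.75 = 0.0027, 0.001 m / 0.75 = 0.0013.

Call:
hand_motion([
  [0.0013,0,0,0,0,0,0],
  [0.0027,0,0,0,0,0,0],
  [0.0027,0,0,0,0,0,0],
])

```text
time_s: 30.8
position: [0.5892, 0.1891, 0.0077]
tcp_rot: [[0.023, 1.0, 0.0], [1.0, -0.023, 0.0], [0.0, 0.0, -1.0]]
force: [0.6, 0.0, 0.9]
opening: 0.005
grasp_force: 0.0
```

In the tool's units: 0.002 m / 0.75 = 0.0027, 0.001 m / 0.75 = 0.0013.

Call:
hand_motion([
  [0.0013,0,0,0,0,0,0],
  [0.0027,0,0,0,0,0,0],
  [0.0027,0,0,0,0,0,0],
])

```text
time_s: 31.1
position: [0.5892, 0.1902, 0.0075]
tcp_rot: [[0.023, 1.0, -0.0], [1.0, -0.023, -0.001], [-0.001, -0.0, -1.0]]
force: [0.8, -3.9, 0.2]
opening: 0.007
grasp_force: 2.1
```

The end contact loads at the same position as before, so box, timer and end bar are all touching. I'll retreat and do the final check.

In the tool's units: -0.314 m / 0.75 = -0.4187, -0.19 m / 0.75 = -0.2533, 90 degrees / 114.5916 = 0.7854.

Call:
hand_motion([
  [-0.0067,0,0,0,0,0,0],
  [-0.0267,0,0,0,0,0,0],
  [-0.0467,-0.004,0,0,0,0,0],
  [-0.0533,-0.0067,-0.06,0,0,0,0],
  [-0.0533,-0.0133,-0.12,0,0,0.1745,0],
  [-0.06,-0.0667,-0.1867,0,0,0.3491,0],
  [-0.1227,-0.2213,-0.2533,0,0,0.7854,0],
  [-0.1227,-0.2213,-0.2533,0,0,0.7854,0],
  [-0.1227,-0.2213,-0.2533,0,0,0.7854,0],
  [-0.1227,-0.2213,-0.2533,0,0,0.7854,0],
  [-0.4187,-0.284,-0.2533,0,0,0.7854,0],
  [-0.4187,-0.284,-0.2533,0,0,0.7854,0],
  [-0.4187,-0.284,-0.2533,0,0,0.7854,0],
  [-0.4187,-0.284,-0.2533,0,0,0.7854,0],
  [-0.4187,-0.284,-0.2533,0,0,0.7854,0],
  [-0.4187,-0.284,-0.2533,0,0,0.7854,0],
])

```text
time_s: 32.7
position: [0.3683, -0.1216, 0.1977]
tcp_rot: [[1.0, -0.031, 0.001], [-0.031, -1.0, -0.001], [0.001, 0.001, -1.0]]
force: [0.2, 0.2, 0.3]
opening: 0.004
grasp_force: 0.0
```

```bash
python3 - <<'E'
from h import *
c=shot("top","crop7",(190,190,310,280),6)
w=timer(c,(216,196,300,240)); print(cv2.minEnclosingCircle(w.astype(np.float32)))
p=blob(mask(c["color"],"red"),225,195,300,280); print(cv2.minAreaRect(ray(c,p,.014).astype(np.float32)*1000))
E
```

```text
((576.947265625, 278.87164306640625), 28.54253578186035)
((592.1472778320312, 225.84860229492188), (47.54449462890625, 35.873355865478516), 89.55018615722656)
```

View pics/crop7.png

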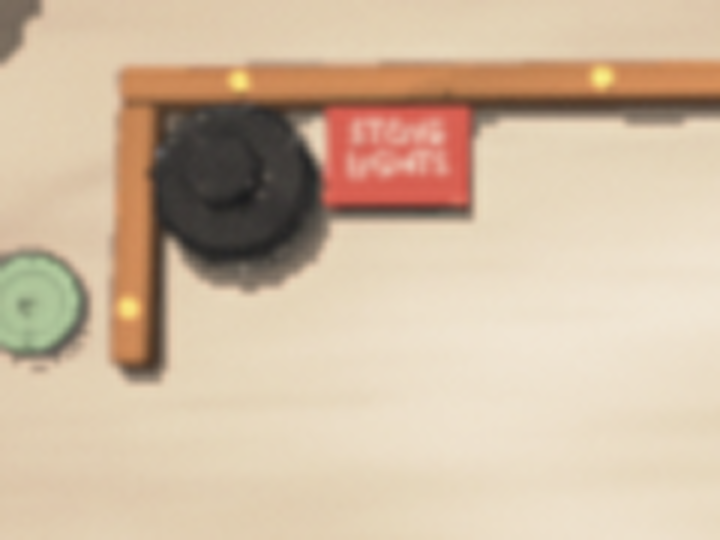

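The box now measures flush, at x = 592.1 with 592.3 expected. Its end is against the timer at crop px (325,160), and the timer is unmoved in the corner.

```bash
python3 -c "
from rig import bot, imaging, workorder
print(workorder.hand_in())"
```

```text
the job is handed in; nothing more can be done
None
```

I slid the timer into the rail corner against both bars, then the matchbox flat along the back bar with its end touching the timer, and handed the job in at about 33 s; nothing else was touched.

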